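Open the splash screen to its wide setting and lock its stay

ROBOT

A 6-joint arm with a two-finger parallel gripper is mounted at the origin on the work surface. World frame = base frame: x ahead of the robot, y to its left, z up, the work surface at z = 0. Lengths are in m, angles in rad, forces in N, time in s.
With the tool pointing down it reaches from about 0.3 to 0.95 m from the base axis. Payload 3.1 kg.
Tool frame: the origin (TCP) lies midway between the tips of the shut fingers; the grasp point (between the pads) lies tcp_to_grasp behind it (tcp_to_grasp is the distance from the TCP to the grasp point, in m); z points along the fingers, x is the direction in which the jaws open and shut, and the axes are right-handed (so a half turn about z gives the same grasp; the last joint's range is limited). The gripper opens to 85 mm and grips with 20 to 120 N. Pads are 22 mm wide; open, the fingers measure 114 mm over their backs; the gripper's body (76 mm by 85 mm) begins 54 mm behind the grasp point. The pads swing forward as they close: fully open they stand 13 mm farther back than shut.
Start: joints at [-1.379, 0.308, 1.634, -0, 1.2, -0.07], TCP at [0.162, -0.604, 0.231] pointing down, gripper open.
Joint ranges: [-3.06, 3.06], [-0.79, 1.96], [0.05, 2.63], [-1.19, 4.34], [0.05, 2.64], [-2.94, 2.94]. Speed limits (rad/s): [2.79, 2.79, 3.14, 3.14, 3.14, 3.14].

INTERFACE

Orientations are given as a unit quaternion [w, x, y, z].
In Python, from station import move_to, move_linear, move_joints, command_gripper, hold, inverse_kinematics, get_state, capture, camera_params, Unreachable, sign_off, boxes_of, tcp_to_grasp gives the robot as it stands. Calls block until the motion is done:
- move_to(position, orientation): joint-space move of the TCP to a pose.
- move_linear(position, max_speed=0.15, attitude=None, contact_N=None): straight line of the TCP; attitude=None keeps the orientation; max_speed is the mean speed in m/s. With contact_N (N) it stops when the force on the tool has changed by that much, and returns True; else False.
- move_joints(angles): joint-space move.
- command_gripper(opening, grasp_force=None): opening from 0.0 (shut) to 1.0 (fully open); grasp_force is the grip in N (None keeps the last); returns when the fingers have stopped.
- hold(seconds).
- inverse_kinematics(position, orientation): joint angles nearest the present ones, or None.
- get_state(): the state.
- capture(name): name is "scene" or "top" or "wrist"; returns the picture (384x512x3 uint8, red, green, blue); there is no depth.
- camera_params(name): a dict with "mtx" (3x3 intrinsics, pixels), "dist_coeffs" ([k1, k2, p1, p2, k3] as OpenCV has them; the pictures are not rectified), "R" (3x3) and "t" (3): a world point X has camera coordinates R X + t. Camera axes: x right, y down, z forward; pixel columns grow to the right and rows downward; lengths in m; the calibration is good to about 2 mm. A picture is of the moment at which its call begins: read the wrist's pose just before it. camera_params takes no time and is no camera call; for the wrist camera it gives the pose at the moment of the call.
A pose or a line that the arm cannot do raises Unreachable and nothing moves.
- sign_off(): hands the job in, once; it reports no verdict.
Trained networks look in the newest picture that a camera, given by its name, has taken for a name from the list of things; names that differ only in an ending like _2 or _b are one class to them, and where a whole thing is asked for, a point or a joint stands for the part that bears it (a point fixed in the world has none). Each returns a list of dicts, best first, with "confidence" (0 to 1); they miss things now and then, are a little off and sometimes report something else, mostly with a low value. They report only what shows in the picture. A call takes as long as a camera call.
- boxes_of(camera, target): "point" ([x, y, z] in m, in world coordinates, good to about 4 mm: the middle of the surface that is visible of it).
The state is a dict: "time_s": time; "qpos": joint angles; "qvel": joint speeds; "effort": joint torques, N m; "eef_pos": TCP position; "orientation": TCP orientation; "force": force on the tool from outside, world axes, zero at the start; "moment": the same for the moment, N m; "opening": opening from 0.0 (shut) to 1.0 (fully open).
Only numpy, scipy, OpenCV 4.12 (cv2) and the standard library are available. Lean on these libraries where they do the work, as an engineer would, in place of code of your own. Each camera call takes 0.05 s, during which the arm holds its last target.

TASK

Make room at the wet-sanding tray: lift the screen's stay off its brass pin, swing the screen out and drop the stay's widest hole (the one nearest the red knob) flat over the pin. Then push the yellow-headed lock pin from its wooden block right down through the stay and into the hole below, and let go. Do not knock or shift the other things on the bench.

Things in the scene. Friction and masses are not known exactly. Their poses are not given: they have to be found in the camera images.
- station: fixed wet-sanding station: plywood base 20 mm thick, black tray 210 x 210 x 55 mm at its right, clear splash screen on a hinge post, grey block 36 mm wide (top 52 mm above the bench) carrying the upright brass stay pin and a lock hole. Origin on the brass pin's axis at bench level; z up; at yaw 0 x points away from the robot, y left. Hinge post, 160 mm tall, at (50, 140) mm
- pin_top (a point): top of the brass stay pin (9 mm thick, rounded top), on its axis, 70 mm above the bench
- lock_mouth (a point): centre of the mouth of the lock hole in the grey block (13 mm wide, 32 mm deep), 52 mm above the bench, at (45.6, 14.9) mm in the station frame; only in the wide setting does a hole of the stay (hole2) lie over it
- screen_hinge (a point): point on the screen's vertical hinge axis, at (50, 140) mm in the station frame, 55.5 mm above the bench (the height of the middle of the stay)
- screen (a joint): swing of the splash screen about its vertical hinge, 0 at the start (narrow setting, the screen then stands 0.325 rad away from the station's -y direction towards +x), grows as it swings out, away from the robot; 0.564 in the wide setting, stop at 0.95. It stays where it is left (friction 0.04 N m). The screen is 190 mm wide, its top 155 mm above the bench
- swivel (a joint): turn of the stay about the vertical axis through stay_pivot, relative to the screen; 0 at the start, positive anticlockwise from above, about -0.326 in the wide setting; nearly free
- stay (a joint): lift of the stay about a horizontal axis through stay_pivot: 0 lying level (at rest, its lower stop), grows as the knob end is raised, up to 0.8 rad; it falls back to level when let go, unless it lands on top of the pin. 0.19 or more clears the pin at hole1
- stay_pivot (a point): pivot of the stay on the screen, 140 mm from the hinge axis, 55.5 mm above the bench: the stay swivels and lifts about it, at (94.7, 7.3) mm in the station frame at the start
- stay_knob (a point): centre of the red ball knob (24 mm across) on the stay's free end, 205 mm along the stay from stay_pivot and 36.5 mm above the stay's middle plane. The stay is a steel strap 26 mm wide and 5 mm thick, its underside 53 mm above the bench when level; its x axis points from the pivot to the knob. About 130 g
- hole1 (a point): centre of the top of the stay's first hole (12 mm wide), 95 mm from stay_pivot: it is over the brass pin at the start (narrow setting)
- hole2 (a point): the second hole, 119 mm from stay_pivot: the lock pin goes through it in the wide setting
- hole3 (a point): the third hole, 143 mm from stay_pivot
- hole4 (a point): the last hole, 167 mm from stay_pivot, 38 mm from the knob: the widest setting. With it on the brass pin stay_pivot is at (158.8, 51.8) mm in the station frame
- lock_pin: the loose lock pin, upright: steel shank 8 mm thick and 34 mm long with a tapered foot, then a yellow collar 22 mm wide and 6 mm thick, then a yellow grip 18 mm wide and 34 mm tall (74 mm in all, 60 g). Origin at the tip of the foot, z up through the grip. Fully home, its collar lies on the stay, the tip 24 mm above the bench
- lock_grip (a point): point on the lock pin's axis in its yellow grip, 60 mm above the tip
- lock_tip (a point): the tip of the lock pin's foot
- pin_block: fixed wooden block 70 x 70 x 45 mm holding the lock pin loosely upright in a through hole at its centre, so that the collar lies on its top; origin under its centre
- cast: bystander: blue cast sculpture in the tray, about 120 x 90 x 95 mm
- tub: bystander: black open tub, 100 mm wide, 95 mm tall, standing on the bench; origin under its centre. It and the wooden block may have changed places, left and right
- jar: bystander: closed jar, 70 mm wide, 100 mm tall
- sanding_pad: bystander: cork sanding pad 60 x 35 x 20 mm lying on the station's base near its front left corner
- wood_strip: bystander: wood strip 160 x 28 x 10 mm lying on the bench
- palette_knife: bystander: blue-handled knife 200 mm long lying on the bench
- brush: bystander: brush 180 mm long lying on the bench

How it is judged:
On the way, in this order (a step that is already met when the one before it is completed fails the run):
1. the stay is lifted off the brass pin (value of joint stay above 0.15 rad), for 0.1 s.
2. the stay's last hole (hole4) is down over the brass pin, the stay level (horizontal distance between hole4 and pin_top below 0.004 m and value of joint stay below 0.03 rad), for 0.3 s.
At the end, for the whole second after the job is handed in: the stay lies level (within 0.03 rad) with hole4 over the brass pin (within 4 mm), and the lock pin stands upright (within 0.15 rad) through the stay in the lock hole (tip within 6 mm of its axis), pushed down to within 5 mm of fully home, let go and at rest (all of step 2 and horizontal distance between lock_tip and lock_mouth below 0.006 m and z of lock_tip in the frame of station below 0.029 m and angle between lock_pin's own z axis and vertical below 0.15 rad and linear speed of lock_pin below 0.02 m/s); the robot touches nothing.
It fails at once if the cast, tub, jar or sanding pad is shifted by more than 25 mm (distance of any of cast, tub, jar, sanding_pad from where it was at the start of the episode above 0.025 m).
It fails at once if the wood strip, palette knife or brush is shifted by more than 40 mm (distance of any of wood_strip, palette_knife, brush from where it was at the start of the episode above 0.04 m).
It also fails if it takes over 66 s, if anything falls off the work surface, if the arm or the gripper's body presses on something with over 40 N, if the wrist force passes 120 N, or if a joint passes its speed limit or range.

## Working session

There is one attempt and no reset: what is moved stays moved. The work goes in short steps, each a Python script; the robot and the scene stay as the last script left them, time stands still between calls to the robot, and variables do not carry over. Pictures are saved under pics/ and viewed, and the job is handed in when it is done.

```bash
mkdir -p pics; ls; python3 - <<'E'
from station import *
import cv2
s=get_state(); print(s['time_s'],s['eef_pos'],s['orientation'],tcp_to_grasp, s['opening'])
for c in ["scene","top","wrist"]:
    im=capture(c); cv2.imwrite(f"pics/{c}0.png",im[:,:,::-1])
    p=camera_params(c); print(c,p['mtx'],p['dist_coeffs'],(-p['R'].T@p['t']) if hasattr(p['R'],'T') else p)
for c in ["scene","top"]:
    for n in ["stay_knob","pin_top","lock_pin","lock_grip","pin_block","tub","jar","station","stay","screen","lock_mouth","cast","hole1","hole4","stay_pivot"]:
        try: print(c,n,[(d['confidence'],[round(v,4) for v in d['point']]) for d in boxes_of(c,n)][:2])
        except Exception as e: print(c,n,e)
print(get_state()['time_s'])
E
```

```text
pics
0.0 [ 0.16157311 -0.6029013   0.23003787] [-7.67128672e-04  7.93342994e-01 -6.08773817e-01 -8.62957202e-04] 0.0187 0.9999087526945114
scene [[430.8928248    0.         251.59614004]
 [  0.         430.8928248  190.71823078]
 [  0.           0.           1.        ]] [-0.07246733  0.          0.          0.          0.        ] [1.26653641 0.31973322 0.93801186]
top [[441.40705471   0.         253.95738932]
 [  0.         441.40705471 186.63492422]
 [  0.           0.           1.        ]] [-0.10971155  0.          0.          0.          0.        ] [ 0.36211239 -0.00989982  1.53295655]
wrist [[313.50661517   0.         255.93880865]
 [  0.         313.50661517 186.47212455]
 [  0.           0.           1.        ]] [-0.08166652  0.          0.          0.          0.        ] [ 0.23924195 -0.58301798  0.37215554]
scene stay_knob [(0.83, [0.5191, 0.0099, 0.0587])]
scene pin_top [(0.68, [0.6742, -0.0157, 0.0187])]
scene lock_pin []
scene lock_grip [(0.55, [0.4372, 0.3255, 0.0684])]
scene pin_block [(0.98, [0.4472, 0.3263, 0.0422])]
scene tub [(0.76, [0.4484, -0.2894, 0.0638])]

[... 774 characters left out ...]
 []
top lock_grip [(0.58, [0.5723, 0.006, 0.0591]), (0.49, [0.4285, 0.3194, 0.0418])]
top pin_block [(0.74, [0.4296, 0.3196, 0.0411])]
top tub [(0.56, [0.4459, -0.3075, 0.0254])]
top jar [(0.6, [0.5706, 0.0077, 0.0588]), (0.43, [0.6678, 0.0121, 0.0726])]
top station [(0.88, [0.6401, -0.0223, 0.02])]
top stay [(0.89, [0.5676, 0.0087, 0.0581]), (0.32, [0.4461, -0.3083, 0.0236])]
top screen [(0.82, [0.6713, 0.0129, 0.0723]), (0.47, [0.7245, 0.3419, 0.0077])]
top lock_mouth []
top cast [(0.69, [0.6679, -0.2346, 0.0902]), (0.18, [0.3917, -0.2025, 0.0082])]
top hole1 [(0.66, [0.5681, 0.006, 0.0599])]
top hole4 [(0.66, [0.5681, 0.006, 0.0599])]
top stay_pivot [(0.66, [0.5683, 0.0073, 0.0582])]
1.65
```

View pics/scene0.png

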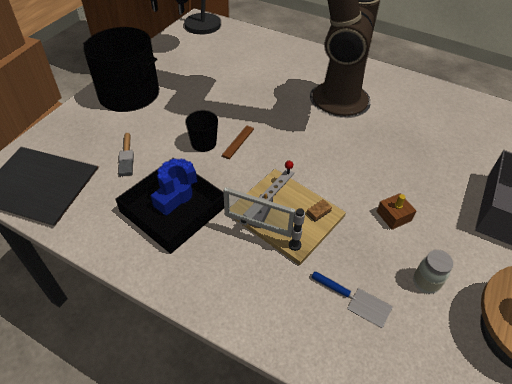

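View pics/top0.png

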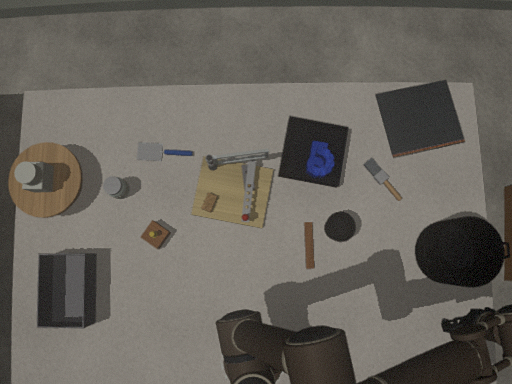

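```bash
python3 - <<'E'
import cv2
t=cv2.imread('pics/top0.png'); s=cv2.imread('pics/scene0.png')
cv2.imwrite('pics/top_c.png',cv2.resize(t[20:180,150:350],None,fx=4,fy=3.75,interpolation=cv2.INTER_CUBIC))
cv2.imwrite('pics/scene_c.png',cv2.resize(s[150:300,180:380],None,fx=4,fy=4,interpolation=cv2.INTER_CUBIC))
E
```

```text
(no output)
```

View pics/top_c.png

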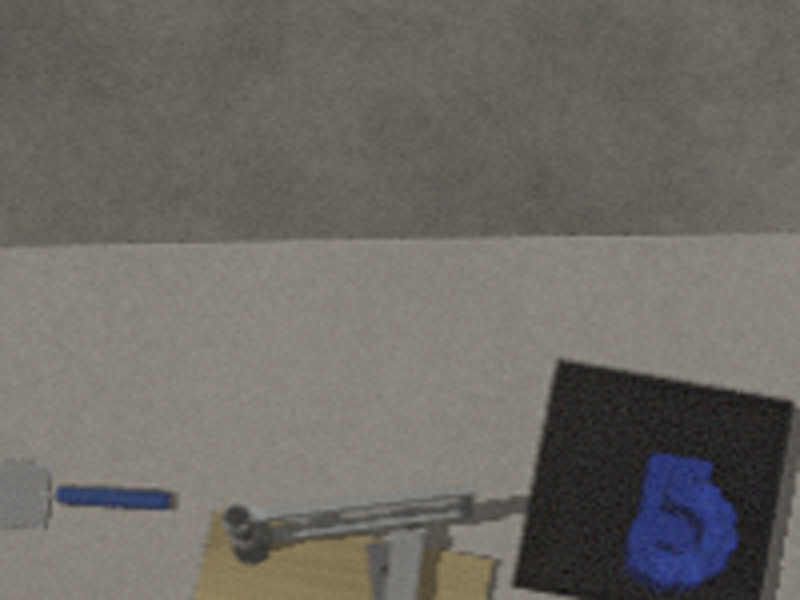

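View pics/scene_c.png

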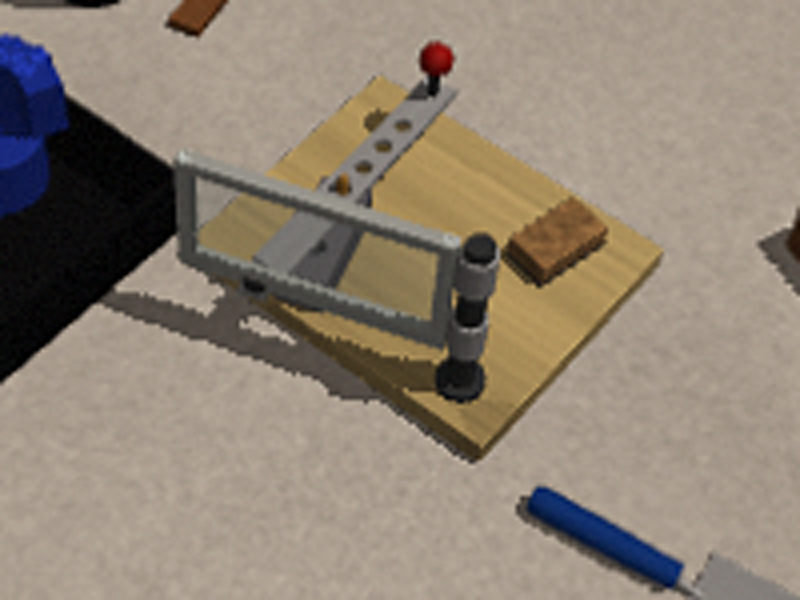

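The scene picture shows the knob at (289,164), the brass pin at (266,195), the post top at (300,210) and the lock pin in its block at about (398,202), with the tub on the right. I'll do a rough fit of the station pose from these.

```bash
cat > h.py <<'E'
from station import *
import cv2, numpy as np
from scipy.optimize import least_squares
from scipy.spatial.transform import Rotation as Rn
def proj(P,p):
    P=np.atleast_2d(P).astype(float)
    r,_=cv2.Rodrigues(np.array(p['R'],float))
    return cv2.projectPoints(P,r,np.array(p['t'],float),np.array(p['mtx']),np.array(p['dist_coeffs']))[0][:,0]
def ray(uv,p):
    u=cv2.undistortPoints(np.array([[uv]],float),np.array(p['mtx']),np.array(p['dist_coeffs']))[0,0]
    R=np.array(p['R']);t=np.array(p['t'])
    return -R.T@t, R.T@np.array([u[0],u[1],1.])
def at_z(uv,p,z):
    o,d=ray(uv,p); return o+d*(z-o[2])/d[2]
def blob(im,kind):
    hsv=cv2.cvtColor(im,cv2.COLOR_RGB2HSV); H,S,V=[hsv[...,i].astype(int) for i in range(3)]
    m={'red':((H<6)|(H>174))&(S>170)&(V>60),'yellow':(H>18)&(H<34)&(S>150)&(V>80)}[kind]
    n,l,st,c=cv2.connectedComponentsWithStats(m.astype(np.uint8))
    return sorted([(int(st[i,4]),c[i].round(2).tolist(),st[i,:4].tolist()) for i in range(1,n)],reverse=True)[:4]
def save(im,n): cv2.imwrite(f"pics/{n}.png",im[:,:,::-1])
def down(psi):
    # tool z down, tool x axis at heading psi in world
    x=np.array([np.cos(psi),np.sin(psi),0]);z=np.array([0,0,-1.]);y=np.cross(z,x)
    q=Rn.from_matrix(np.c_[x,y,z]).as_quat(); return [q[3],q[0],q[1],q[2]]
E
python3 - <<'E'
from h import *
ps=camera_params('scene');pt=camera_params('top')
s=cv2.imread('pics/scene0.png')[:,:,::-1].copy();t=cv2.imread('pics/top0.png')[:,:,::-1].copy()
for n,i in (('s',s),('t',t)): print(n,blob(i,'red'),blob(i,'yellow'))
L=np.array([[-.10965,-.00845,.092],[0,0,.07],[.05,.14,.16]])
def W(v):
    c,q=np.cos(v[2]),np.sin(v[2]); return np.c_[v[0]+c*L[:,0]-q*L[:,1],v[1]+q*L[:,0]+c*L[:,1],L[:,2]]
os_=np.array([blob(s,'red')[0][1],[265.8,195],[300.2,210]]); 
ot=np.array([blob(t,'red')[0][1],[209.2,157.3]])
f=lambda v:np.r_[(proj(W(v),ps)-os_).ravel(),(proj(W(v)[[0,2]],pt)-ot).ravel()]
r=least_squares(f,[.6,0,0]);print(r.x,r.fun.round(1))
np.save('st0.npy',r.x)
E
```

```text
s [(43, [288.86, 164.07], [285, 161, 8, 7])] [(63, [400.86, 200.9], [396, 194, 9, 15]), (2, [395.0, 203.5], [395, 203, 1, 2])]
t [(1, [244.0, 215.0], [244, 215, 1, 1]), (1, [243.0, 217.0], [243, 217, 1, 1])] [(1, [153.0, 234.0], [153, 234, 1, 1]), (1, [152.0, 232.0], [152, 232, 1, 1])]
[ 0.58977208  0.00219054 -0.20699112] [-0.2  0.5 -0.3 -1.  -0.2  1.3  0.9  1.6 -1.  -0.4]
```

```bash
python3 - <<'E'
from h import *
s=get_state();q=s['orientation'];R=Rn.from_quat([q[1],q[2],q[3],q[0]]).as_matrix()
p=camera_params('wrist');c=-np.array(p['R']).T@p['t']
print('tool x',R[:,0],'cam off tool',R.T@(c-s['eef_pos']),'cam fwd in tool',R.T@np.array(p['R'])[2],'cam x in tool',R.T@np.array(p['R'])[0])
v=np.load('st0.npy'); yaw=v[2]
d=np.pi+.0769+yaw # stay heading
for psi in (d+np.pi/2,d-np.pi/2,):
  for pos in ([.49,.015,.073],[.55,0,.14],[.45,0,.28]):
    print(psi,pos,inverse_kinematics(pos,down(psi)))
E
```

```text
tool x [ 2.58826959e-01 -9.65923705e-01 -4.45915485e-05] cam off tool [ 0.0004633  -0.08018154 -0.14186003] cam fwd in tool [6.30479170e-04 3.15428763e-01 9.48949049e-01] cam x in tool [ 9.99999774e-01  2.39801600e-05 -6.72368090e-04]
4.582297858003814 [0.49, 0.015, 0.073] [-5.82481141e-02  2.74313479e-01  2.05295449e+00 -4.44089210e-16
  8.14324689e-01  1.64263934e+00]
4.582297858003814 [0.55, 0, 0.14] [-7.91735992e-02  2.72229369e-01  1.88359162e+00 -4.44089210e-16
  9.85771662e-01  1.62171385e+00]
4.582297858003814 [0.45, 0, 0.28] [-9.68178527e-02 -8.65623594e-02  1.97088450e+00 -4.44089210e-16
  1.25727051e+00  1.60406960e+00]
1.4407052044140212 [0.49, 0.015, 0.073] [-5.82481141e-02  2.74313479e-01  2.05295449e+00 -4.44089210e-16
  8.14324689e-01 -1.49895332e+00]
1.4407052044140212 [0.55, 0, 0.14] [-7.91735992e-02  2.72229369e-01  1.88359162e+00 -4.44089210e-16
  9.85771662e-01 -1.51987880e+00]
1.4407052044140212 [0.45, 0, 0.28] [-9.68178527e-02 -8.65623594e-02  1.97088450e+00 -4.44089210e-16
  1.25727051e+00 -1.53752306e+00]
```

```bash
python3 - <<'E'
from h import *
v=np.load('st0.npy'); d=np.pi+.0769+v[2]
move_to([.52,.0,.25],down(d+np.pi/2))
p=camera_params('wrist');im=capture('wrist');save(im,'w1');np.savez('w1.npz',**{k:np.array(p[k]) for k in p})
print(blob(im,'red'),get_state()['time_s'],get_state()['eef_pos'])
L=np.array([[-.10965,-.00845,.092],[0,0,.07],[.05,.14,.16],[.0456,.0149,.052]])
c,q=np.cos(v[2]),np.sin(v[2]); print(proj(np.c_[v[0]+c*L[:,0]-q*L[:,1],v[1]+q*L[:,0]+c*L[:,1],L[:,2]],p))
E
```

```text
[(353, [243.76, 207.14], [234, 197, 21, 21])] 4.1917 [ 0.52009873 -0.00070113  0.24998133]
[[243.51766855 206.87628374]
 [242.93650299  95.57215944]
 [ 44.28948818  16.6326048 ]
 [231.88345184  47.81541614]]
```

View pics/w1.png

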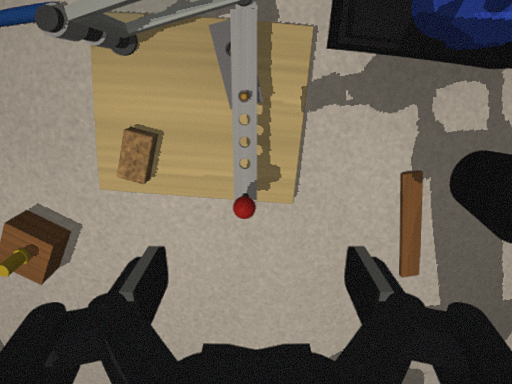

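The wrist view shows the knob at (244,207), the brass pin at (244,96), the stay's holes at (244,119), (244,142) and (244,163), and the lock hole at (230,47). The prediction agrees within about 2 px. I'll zoom in to refine it.

```bash
python3 - <<'E'
import cv2
t=cv2.imread('pics/w1.png')
cv2.imwrite('pics/w1c.png',cv2.resize(t[30:180,170:320],None,fx=4,fy=4,interpolation=cv2.INTER_CUBIC))
E
```

```text
(no output)
```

View pics/w1c.png

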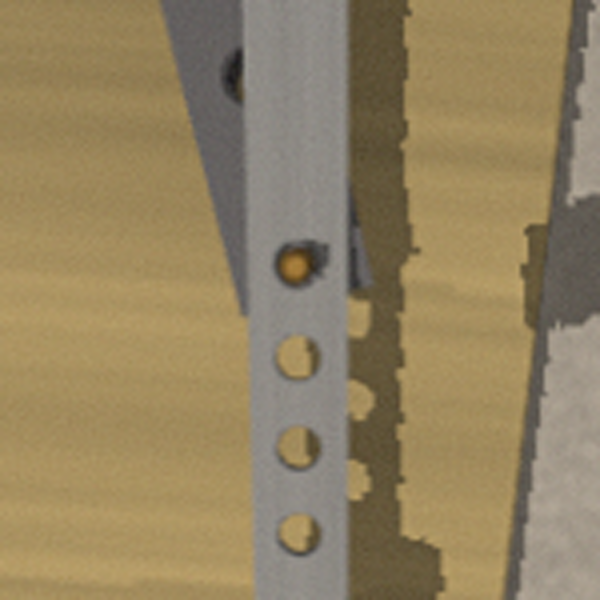

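```bash
python3 - <<'E'
from h import *
ps=camera_params('scene');pt=camera_params('top');pw=dict(np.load('w1.npz'))
piv=np.array([.0947,.0073]);u=-piv/np.linalg.norm(piv)
H=lambda r,z:[*(piv+u*r),z]
L=np.array([H(.205,.092),[0,0,.07],[.05,.14,.16],H(.119,.058),H(.143,.058),H(.167,.058),H(.095,.058)])
def W(v):
    c,q=np.cos(v[2]),np.sin(v[2]); return np.c_[v[0]+c*L[:,0]-q*L[:,1],v[1]+q*L[:,0]+c*L[:,1],L[:,2]]
os_=np.array([[288.86,164.07],[265.8,195],[300.2,210]])
ow=np.array([[243.76,207.14],[243.75,96.25],[54,21],[244.5,119.25],[244.5,141.75],[244.75,163.5],[244.5,95.75]])
w=np.array([1,1,.15,1,1,1,1])[:,None]
f=lambda v:np.r_[.7*(proj(W(v),ps)[:3]-os_).ravel(),(w*(proj(W(v),pw)-ow)).ravel()]
f2=lambda v:(w*(proj(W(v),pw)-ow)).ravel()
for g in (f,f2):
  r=least_squares(g,[.59,0,-.2]);print(r.x,r.fun.round(1).tolist()); print(W(r.x)[:2])
r=least_squares(f,[.59,0,-.2])
np.save('st.npy',r.x)
E
```

```text
[ 0.58906153  0.00143097 -0.20992483] [-0.1, 0.2, -0.3, -0.9, -0.3, 0.7, 0.3, 0.3, 0.0, -0.1, -1.3, -0.6, -0.1, -0.0, 0.1, 0.1, 0.0, 0.0, -0.3, 0.0]
[[0.48001398 0.01601947 0.092     ]
 [0.58906153 0.00143097 0.07      ]]
[ 0.58906494  0.00127557 -0.21302208] [0.1, 0.3, 0.2, -0.1, -1.2, -0.7, -0.0, -0.0, 0.1, 0.1, -0.0, 0.0, -0.1, -0.0]
[[0.4800631  0.01620175 0.092     ]
 [0.58906494 0.00127557 0.07      ]]
```

```bash
cat >> h.py <<'E'
ST=np.array([.5891,.0013,-.2115])
def s2w(p,st=ST):
    c,q=np.cos(st[2]),np.sin(st[2]);return np.array([st[0]+c*p[0]-q*p[1],st[1]+q*p[0]+c*p[1],p[2]])
def stay(phi,sw,th):
    """knob centre (world), tool attitude quat, hole4 top centre"""
    a=.325+phi; piv=np.array([.05+.14*np.sin(a),.14-.14*np.cos(a)])
    hd=np.pi+np.arctan2(.0073,.0947)+phi+sw
    u=np.array([np.cos(hd),np.sin(hd)])
    def pt(r,h): return s2w([*(piv+u*(r*np.cos(th)-h*np.sin(th))),.0555+r*np.sin(th)+h*np.cos(th)])
    ux=np.array([np.cos(hd+ST[2]),np.sin(hd+ST[2]),0]);X=np.array([-ux[1],ux[0],0])
    Z=-(-np.sin(th)*ux+np.cos(th)*np.array([0,0,1])); Y=np.cross(Z,X)
    q=Rn.from_matrix(np.c_[X,Y,Z]).as_quat()
    return pt(.205,.0365),[q[3],q[0],q[1],q[2]],pt(.167,.0025),Z
G=.021
def tool(phi,sw,th,off=(0,0,0)):
    k,q,_,Z=stay(phi,sw,th); return k+Z*G+np.array(off),q
E
python3 - <<'E'
from h import *
p,q=tool(0,0,0); print(p,stay(0,0,0)[2])
for a in [(0,0,.27),(.3,-.17,.27),(.564,-.326,.27),(.564,-.326,0)]:
    pp,qq=tool(*a); print(pp,inverse_kinematics(pp,qq))
move_linear(p+[0,0,.06],.25,q)
move_linear(p,.12,q,contact_N=8)
command_gripper(0.0,30)
s=get_state();print(s['time_s'],s['eef_pos']-p,s['opening'],s['force'])
im=capture('wrist');save(im,'w2')
E
```

```text
[0.48008479 0.01608783 0.071     ] [0.51774125 0.01098971 0.058     ]
[0.49154157 0.01453675 0.12511839] [-0.07013901  0.3528955   1.83786069  0.01828528  1.22035695  1.62661774]
[5.30193269e-01 3.66607329e-04 1.25118393e-01] [-0.07084319  0.41971036  1.74162244 -0.01861739  1.24974728  1.51278979]
[ 0.56272932 -0.00136822  0.12511839] [-0.05589671  0.47414895  1.66027735 -0.0442656   1.27418141  1.43009243]
[ 0.55122981 -0.00256191  0.071     ] [-8.36433348e-02  3.76899826e-01  1.91255324e+00 -4.44089210e-16
  8.52139590e-01  1.38371960e+00]
6.1083 [1.36506513e-04 1.02051122e-06 1.03522577e-04] 0.2533387173149529 [ 0.17515936 -1.26428416  0.58060565]
```

View pics/w2.png

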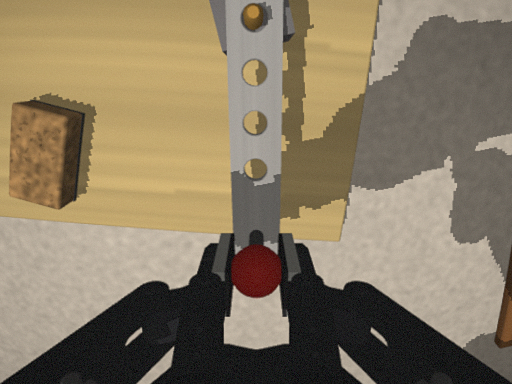

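The pads hold the knob at (256,271), and hole4 is at (255,169). Next I lift and swing.

```bash
python3 - <<'E'
from h import *
for th in (.09,.18,.27):
    p,q=tool(0,0,th); move_linear(p,.1,q)
s=get_state();print(s['time_s'],s['force'],s['opening'])
hold(.15)
for f in np.linspace(0,1,6)[1:]:
    p,q=tool(.564*f,-.326*f,.27); move_linear(p,.1,q)
s=get_state();print(s['time_s'],s['force'],s['opening'],s['eef_pos']-p)
p_=camera_params('wrist');im=capture('wrist');save(im,'w3')
print(proj([stay(.564,-.326,.27)[2],s2w([0,0,.07])],p_))
save(capture('scene'),'s3')
E
```

```text
7.1583 [ 0.22829026 -0.64581125 -1.69533933] 0.2586213035962926
8.7917 [ 0.09953753 -0.79579441 -0.76979941] 0.25783424362387697 [-1.19118399e-04  1.64984365e-04  4.74272109e-05]
[[254.88199128 169.79124709]
 [255.15104273 151.86560588]]
```

View pics/w3.png

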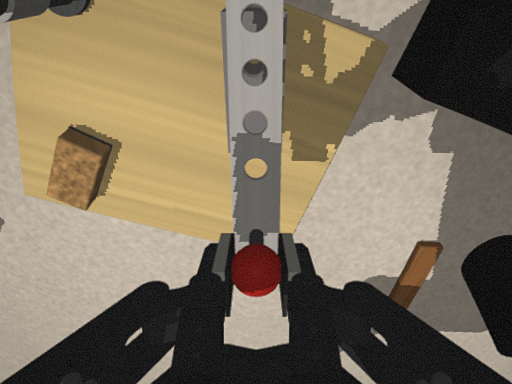

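View pics/s3.png

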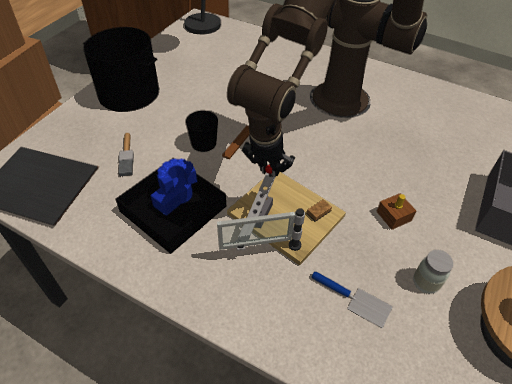

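Hole4 shows at (255,168), within about 1 px of the prediction, and the screen has swung out. I'll lower to just above the pin and check.

```bash
python3 - <<'E'
from h import *
for th in (.19,.125):
    p,q=tool(.564,-.326,th); move_linear(p,.1,q)
s=get_state();print(s['time_s'],s['force'],s['eef_pos']-p)
p_=camera_params('wrist');im=capture('wrist');save(im,'w4')
print(proj([stay(.564,-.326,.125)[2],s2w([0,0,.07])],p_))
cv2.imwrite('pics/w4c.png',cv2.resize(im[100:220,196:316,::-1],None,fx=5,fy=5,interpolation=cv2.INTER_CUBIC))
E
```

```text
9.4917 [ 0.28948668 -0.65623168 -0.03758016] [-6.41044904e-04 -7.35967592e-05  1.75022259e-04]
[[254.57118995 168.42042437]
 [254.76434433 164.84249305]]
```

View pics/w4c.png

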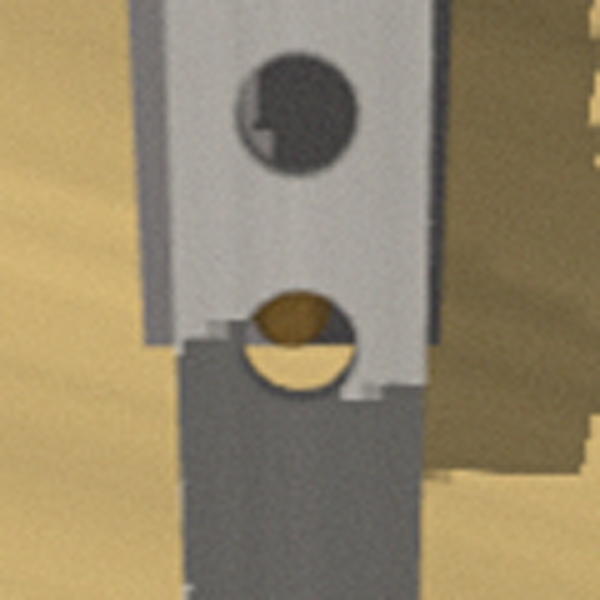

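```bash
python3 - <<'E'
from h import *
s=get_state();p,q=tool(.564,-.326,.125);print(s['eef_pos']-p)
P=camera_params('wrist')
a=np.linspace(0,2*np.pi,60)
allp=[]
for h in np.linspace(0,1,12):
    z=.07-.0045*(1-np.cos(h*np.pi/2)); r=.0045*np.sin(h*np.pi/2)
    allp.append(np.array([s2w([r*np.cos(t),r*np.sin(t),z]) for t in a]))
pr=proj(np.vstack(allp),P); print('pin sil x',pr[:,0].min(),pr[:,0].max(),'y',pr[:,1].min(),pr[:,1].max())
im=capture('wrist');save(im,'w5');print(proj([stay(.564,-.326,.125)[2]],P))
c=cv2.resize(im[100:220,196:316,::-1],None,fx=5,fy=5,interpolation=cv2.INTER_CUBIC)
for u in pr[::3]: cv2.circle(c,(int((u[0]-196+.5)*5),int((u[1]-100+.5)*5)),1,(0,0,255),-1)
cv2.imwrite('pics/w5c.png',c)
E
```

```text
[ 3.45367718e-04 -5.33812165e-05  5.90752870e-04]
pin sil x 246.52315237679568 262.76764271187693 y 155.55523241994598 171.34300395872125
[[254.42026519 169.86714882]]
```

View pics/w5c.png

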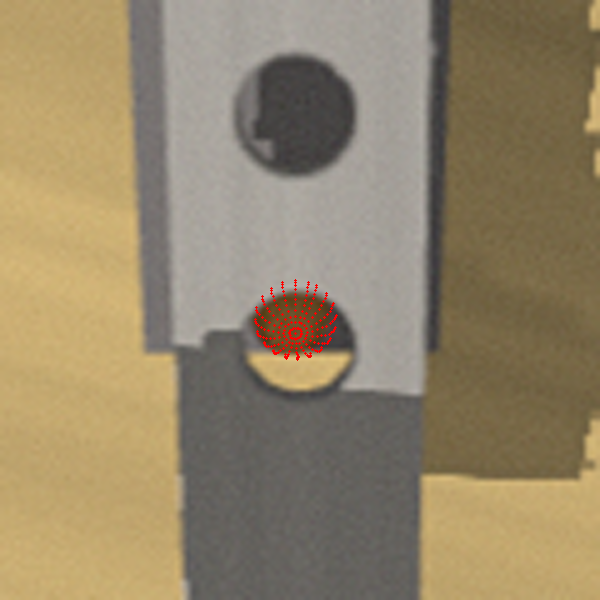

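The pin (red overlay) matches the picture within about 0.7 mm. The hole lies about 0.5 mm to the right of it, so I'll make a small sideways correction and lower.

```bash
python3 - <<'E'
from h import *
k,q,_,Z=stay(.564,-.326,0); q_=Rn.from_quat([q[1],q[2],q[3],q[0]]).as_matrix(); off=-.0005*q_[:,0]
p,q=tool(.564,-.326,.125,off); move_linear(p,.05,q)
for th in (.085,.045,.01):
    p,q=tool(.564,-.326,th,off); c=move_linear(p,.04,q,contact_N=8)
    s=get_state();print(th,c,s['time_s'],s['force'].round(2) if hasattr(s['force'],'round') else s['force'],s['eef_pos']-p)
    if c: break
im=capture('wrist');save(im,'w6');save(capture('scene'),'s6')
E
```

```text
0.085 False 10.2 [-0.32 -0.37 -0.71] [-4.26993988e-04 -5.89149153e-05 -7.96149425e-05]
0.045 False 10.5583 [ 0.41 -0.52 -0.39] [-1.12089910e-04 -5.08845567e-05  1.07294348e-04]
0.01 False 10.8917 [-0.61  0.04 -0.35] [-5.45947382e-06 -4.62333733e-05  1.60976011e-04]
```

View pics/w6.png

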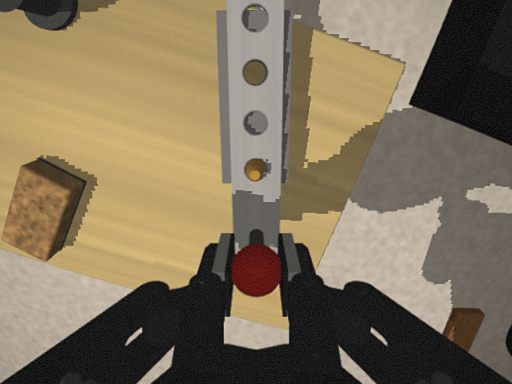

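The pin pokes up through hole4 at (255,170). I'll release now and back off upwards, then look at the lock hole and lock pin.

```bash
python3 - <<'E'
from h import *
k,q,_,Z=stay(.564,-.326,0); q_=Rn.from_quat([q[1],q[2],q[3],q[0]]).as_matrix(); off=-.0005*q_[:,0]
p,q=tool(.564,-.326,0.0,off); move_linear(p,.04,q,contact_N=8)
command_gripper(.6); 
move_linear(p+[0,0,.13],.2,q)
hold(.2)
P=camera_params('wrist');im=capture('wrist');save(im,'w7');np.savez('w7.npz',**{k:np.array(P[k]) for k in P})
print(blob(im,'red'),proj([s2w([0,0,.07]),s2w([.0456,.0149,.052]),stay(.564,-.326,0)[2],stay(.564,-.326,0)[0]],P).round(1).tolist(),get_state()['time_s'])
cv2.imwrite('pics/w7c.png',cv2.resize(im[20:170,180:330,::-1],None,fx=4,fy=4,interpolation=cv2.INTER_CUBIC))
E
```

```text
[(564, [256.17, 181.72], [243, 168, 27, 28])] [[256.1, 132.0], [256.0, 74.3], [256.0, 130.1], [256.0, 181.8]] 12.6833
```

View pics/w7.png

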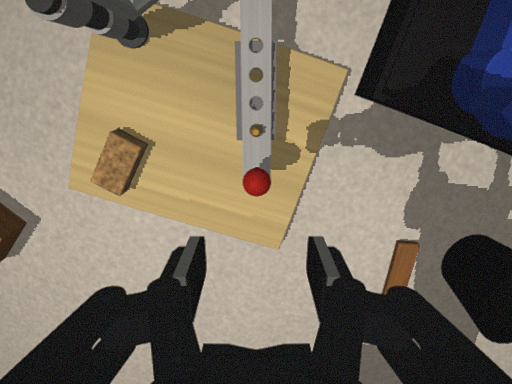

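View pics/w7c.png

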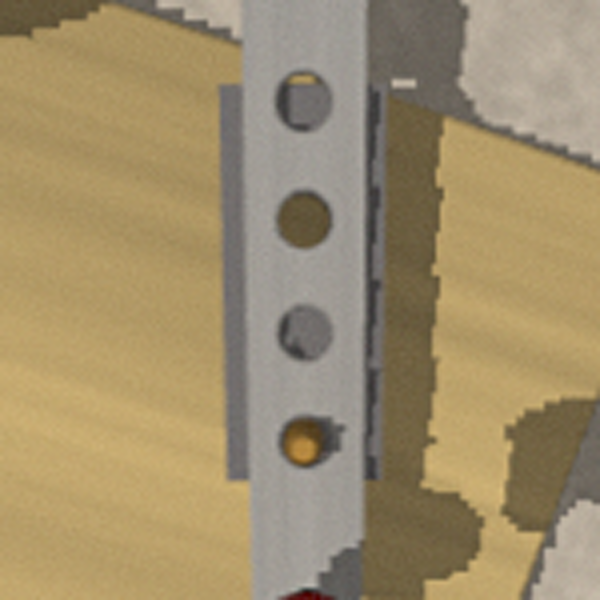

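The stay lies flat with the pin in hole4 (255,130), and hole2 at (256,74) is concentric with the lock hole. Now the lock pin.

```bash
python3 - <<'E'
from h import *
q=stay(.564,-.326,0)[1]
o,d=ray([400.9,200.9],camera_params('scene')); g=o+d*(.066-o[2])/d[2]; print('grip est',g)
move_linear([get_state()['eef_pos'][0]-.03,get_state()['eef_pos'][1]+.05,.23],.3,q)
move_to([g[0]-.01,g[1],.23],q); command_gripper(.6)
P=camera_params('wrist');im=capture('wrist');save(im,'w8');np.savez('w8.npz',**{k:np.array(P[k]) for k in P})
print(blob(im,'yellow'),[(d['confidence'],d['point']) for d in boxes_of('wrist','lock_grip')][:2],get_state()['time_s'])
E
```

```text
grip est [0.43049839 0.32733612 0.066     ]
[(462, [257.0, 156.55], [247, 143, 21, 28])] [(0.8, [0.4324, 0.3267, 0.0883]), (0.73, [0.5603, 0.4456, 0.0421])] 14.5083
```

View pics/w8.png

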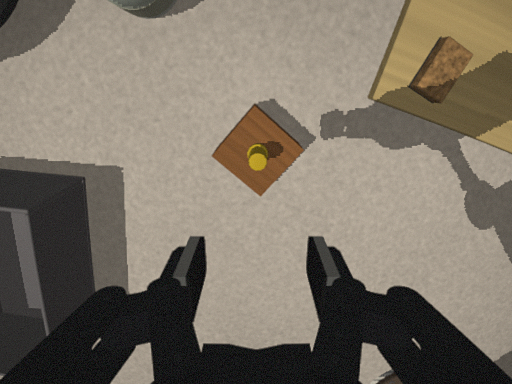

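```bash
python3 - <<'E'
from h import *
im=cv2.imread('pics/w8.png');P=dict(np.load('w8.npz'))
cor=[[213,154],[254,104],[303,149],[261,195]]
w=[at_z(c,P,.045) for c in cor];print(np.mean(w,0),[np.linalg.norm(w[i]-w[i-1]) for i in range(4)])
cv2.imwrite('pics/w8c.png',cv2.resize(im[95:205,205:315],None,fx=5,fy=5,interpolation=cv2.INTER_CUBIC))
print(at_z([257.5,160],P,.085))
E
```

```text
[0.43236264 0.32463223 0.045     ] [np.float64(0.06917928046321246), np.float64(0.06781627460986872), np.float64(0.06959335221176186), np.float64(0.06813562734484262)]
[0.43262829 0.32517898 0.085     ]
```

View pics/w8c.png

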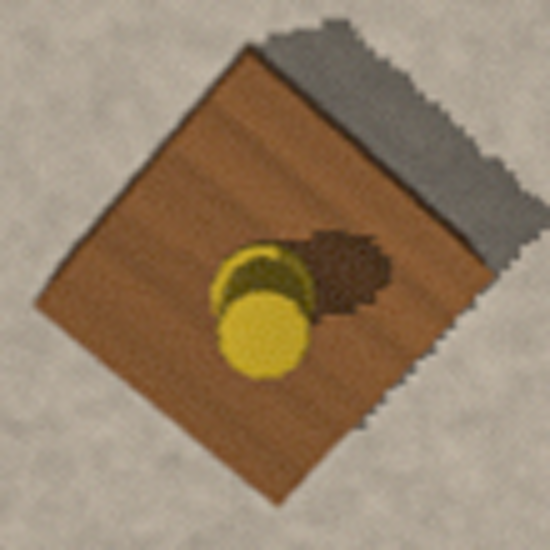

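```bash
python3 - <<'E'
from h import *
P=dict(np.load('w8.npz'))
a=at_z([257.4,161.5],P,.085);b=at_z([257.2,153.6],P,.051);print(a,b)
g=(a+b)/2
q=stay(.564,-.326,0)[1]
move_linear([g[0],g[1],.12],.25,q)
move_linear([g[0],g[1],.054],.12,q,contact_N=8)
command_gripper(0,50)
s=get_state();print(s['time_s'],s['eef_pos'],s['opening'],s['force'])
P=camera_params('wrist');im=capture('wrist');save(im,'w9')
print(proj([[*g[:2],.085]],P),blob(im,'yellow'))
E
```

```text
[0.43118    0.32512396 0.085     ] [0.43128263 0.32516799 0.051     ]
16.2 [0.43200886 0.32564938 0.05512923] 0.1935854563075447 [-3.00310084e-04 -8.02994760e-01  4.86596608e+00]
[[255.26730706 284.65117938]] [(2504, [255.95, 262.27], [237, 223, 39, 77])]
```

View pics/w9.png

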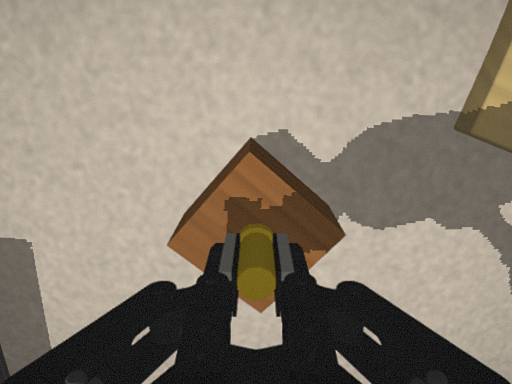

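```bash
python3 - <<'E'
from h import *
q=stay(.564,-.326,0)[1]
s=get_state();x,y,z=s['eef_pos']
move_linear([x,y,z+.111],.15,q)
P=camera_params('wrist');im=capture('wrist');save(im,'w10')
s=get_state();print(s['time_s'],s['eef_pos'],s['force'],s['opening'])
cv2.imwrite('pics/w10c.png',cv2.resize(im[205:315,195:315,::-1],None,fx=5,fy=5,interpolation=cv2.INTER_CUBIC))
R=Rn.from_quat([q[1],q[2],q[3],q[0]]).as_matrix()
t=s['eef_pos']; 
for nm,px,dz in (('axis top',None,.030),('collar',None,-.004)):
    print(nm,proj([t+[0,0,dz]],P))
np.savez('w10.npz',**{k:np.array(P[k]) for k in P},e=t)
E
```

```text
17.2 [0.43088689 0.32492172 0.16456295] [-0.48579489  0.4580584  -0.26347324] 0.19317060617071496
axis top [[254.62070376 283.29579768]]
collar [[254.7719744 244.1265076]]
```

View pics/w10c.png

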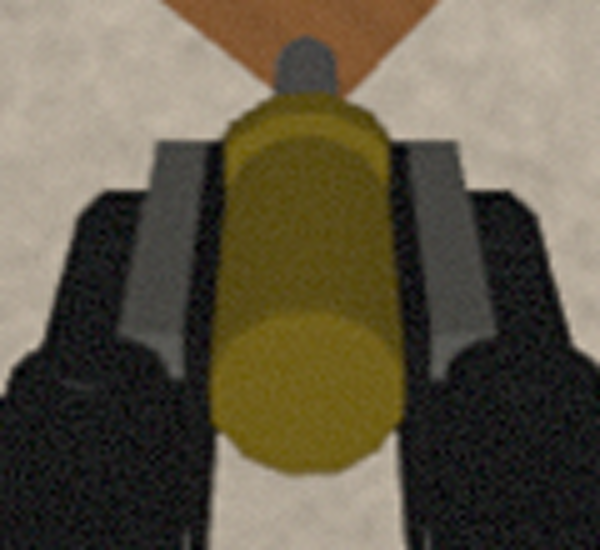

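```bash
python3 - <<'E'
from h import *
k,q,_,Z=stay(.564,-.326,0); R=Rn.from_quat([q[1],q[2],q[3],q[0]]).as_matrix(); off=-.0005*R[:,0]
D=dict(np.load('w10.npz'));print('tip pred',proj([D['e']+[0,0,-.044]],D))
T=s2w([.0456,.0149,0])+off; z0=.165
move_linear([.54,.06,z0],.25,q)
move_linear([T[0],T[1],z0],.2,q)
move_linear([T[0],T[1],.123],.1,q)
hold(.2)
s=get_state();print(s['time_s'],s['eef_pos'],T)
P=camera_params('wrist');im=capture('wrist');save(im,'w11')
print('hole2',proj([s2w([.0456,.0149,.058])],P),'tip',proj([s['eef_pos']+[0,0,-.044]],P))
save(capture('scene'),'s11')
cv2.imwrite('pics/w11c.png',cv2.resize(im[140:300,175:335,::-1],None,fx=3.7,fy=3.7,interpolation=cv2.INTER_CUBIC))
E
```

```text
tip pred [[254.8911117  213.72243191]]
19.9667 [0.63757773 0.00672748 0.12405392] [0.63676018 0.00679265 0.        ]
hole2 [[255.41910682 202.64794869]] tip [[254.84783068 213.89241473]]
```

View pics/w11c.png

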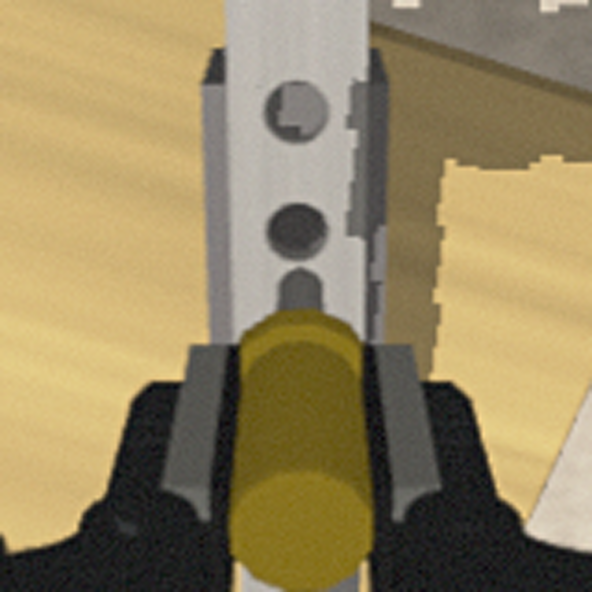

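View pics/s11.png

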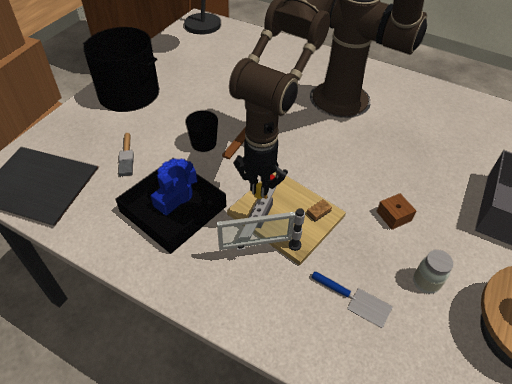

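Hole2 is at (255,202) as predicted, and the tip is centred on it to within about 0.4 mm. Inserting.

```bash
python3 - <<'E'
from h import *
k,q,_,Z=stay(.564,-.326,0); R=Rn.from_quat([q[1],q[2],q[3],q[0]]).as_matrix(); off=-.0007*R[:,0]
T=s2w([.0456,.0149,0])+off
for z in (.092,.064):
    c=move_linear([T[0],T[1],z],.05,q,contact_N=12)
    s=get_state();print(z,c,s['time_s'],s['eef_pos'],np.round(s['force'],2))
    if c: break
P=camera_params('wrist');im=capture('wrist');save(im,'w12')
E
```

```text
0.092 False 20.8333 [0.63675221 0.00699089 0.0919048 ] [ 0.3  -0.58 -0.51]
0.064 False 21.5417 [0.63784447 0.00689524 0.06488402] [0.46 0.02 4.21]
```

View pics/w12.png

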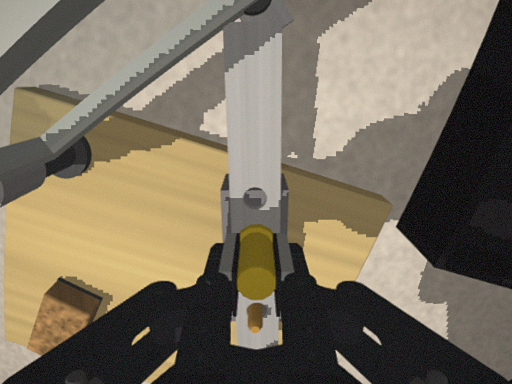

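The lock pin has gone through hole2, with the collar at the strap. I'll release, retract and check.

```bash
python3 - <<'E'
from h import *
q=stay(.564,-.326,0)[1]
command_gripper(.5)
s=get_state();x,y,z=s['eef_pos']
move_linear([x,y,.20],.15,q)
move_linear([x-.06,y,.22],.2,q); hold(.3)
P=camera_params('wrist');im=capture('wrist');save(im,'w13')
L=s2w([.0456,.0149,0])
print(proj([L+[0,0,.098],L+[0,0,.064],L+[0,0,.058],s2w([0,0,.07])],P).round(1).tolist(),get_state()['time_s'])
sc=capture('scene');save(sc,'s13');ps=camera_params('scene')
print('scene',proj([L+[0,0,.098],L+[0,0,.064],L+[0,0,.058],s2w([0,0,.07])],ps).round(1).tolist())
cv2.imwrite('pics/s13c.png',cv2.resize(sc[150:270,200:340,::-1],None,fx=5,fy=5,interpolation=cv2.INTER_CUBIC))
E
```

```text
[[263.5, 109.0], [262.6, 106.1], [262.5, 105.7], [262.5, 158.1]] 23.8333
scene [[258.8, 199.7], [258.5, 208.1], [258.4, 209.5], [265.3, 193.7]]
```

View pics/w13.png

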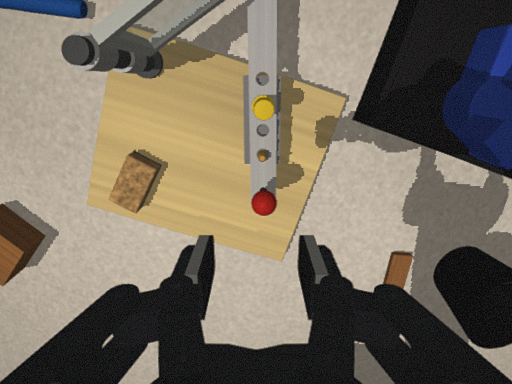

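View pics/s13c.png

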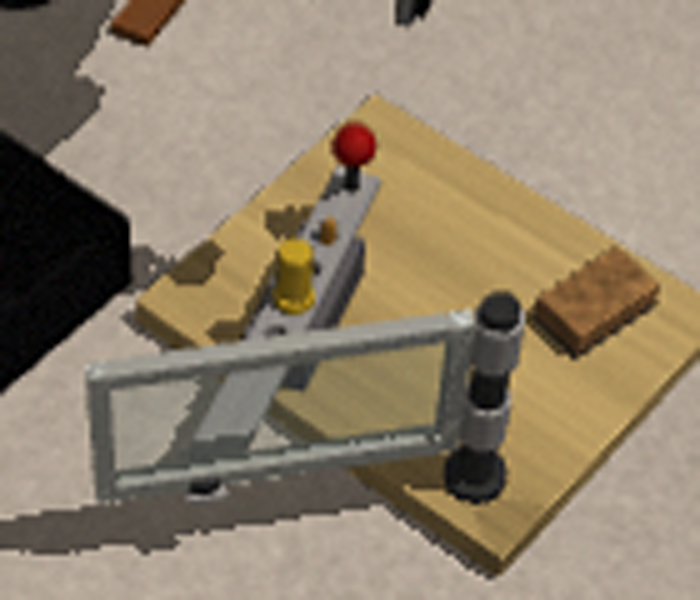

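The pin's top sits at scene (259,199), and fully home is predicted at (258.8,199.7). The collar lies on the level stay, and the brass pin pokes through hole4. Handing in.

```bash
python3 - <<'E'
from station import *
sign_off(); print(get_state()['time_s'])
E
```

```text
the job is handed in; nothing more can be done
the job is handed in; nothing more can be done
```

The job is done and was handed in at about 24 s of the 66 s allowed; sign-off gives no verdict. I gripped the red knob, lifted the stay off the brass pin and swung the screen out. Then I lowered hole4 over the pin and pushed the lock pin from its block down through hole2 into the lock hole. I released it and pulled the gripper clear.

**Last checks:**
- **Stay:** it looks flat, with the brass pin showing through hole4. Just after release its position matched the prediction to about 1 mm.
- **Lock pin:** it stands upright with its collar on the stay. Its top is within 1 px of the fully-home position in the scene picture.
- **Other things on the bench:** nothing looked shifted in the pictures, though I did not measure each one.
- **Disagreements:** there was a steady sideways offset of about 0.5 mm between the wrist camera and the tool, which I corrected for. In the last wrist view the brass pin was about 2 px from its prediction, as in the view before it. No check failed.

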